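Snap the retaining clip onto the die spindle

ROBOT

A 6-joint arm with a two-finger parallel gripper is mounted at the origin on the work surface. World frame = base frame: x ahead of the robot, y to its left, z up, the work surface at z = 0. Lengths are in mm, angles in rad, forces in N, time in s.
With the tool pointing down it reaches from about 275 to 1000 mm from the base axis. Payload 8.4 kg.
Tool frame: the origin (TCP) lies on the centre line of the jaws, within the pads' length; the fingertips stand 25 mm ahead of it and the grasp point (between the pads) lies 6 mm ahead of it; z points along the fingers, x is the direction in which the jaws open and shut, and the axes are right-handed (so a half turn about z gives the same grasp; the last joint's range is limited). The gripper opens to 85 mm and grips with 20 to 120 N. Pads are 22 mm wide; open, the fingers measure 114 mm over their backs; the gripper's body (76 mm by 85 mm) begins 54 mm behind the grasp point. The pads swing forward as they close: fully open they stand 13 mm farther back than shut.
Start: joints at [1.241, 0.353, 1.633, -0, 1.155, -0.002], TCP at [201.224, 591.724, 256.281] pointing down, gripper open.
Joint ranges: [-2.63, 2.63], [-0.92, 2.1], [0.06, 2.66], [-1.3, 4.44], [0, 2.69], [-3.02, 3.02]. Speed limits (rad/s): [2.22, 2.22, 2.79, 3.14, 3.14, 3.14].

INTERFACE

Orientations are given as [roll, pitch, yaw] about the fixed x, y, z axes, in that order (R = Rz(yaw) Ry(pitch) Rx(roll)).
In Python, from rig import r gives the robot as it stands. The module is installed in compiled form; this text tells all that it offers.
- The arm moves only by the tool jog_arm, never from a script. Its argument "deltas" is a list of rows, each an object with "gripper": the gripper command: -1 is fully open, 1 is shut, values between are in proportion; "translation": the shift along the world's x, y, z in units of 10 cm (1.0 is 10 cm), a list of three; "dr": the turn, a rotation vector about the world's x, y, z in units of pi/2 rad (1.0 is pi/2 rad), a list of three. In form: [{"gripper": gripper, "translation": [x, y, z], "dr": [wx, wy, wz]}, ...]. A call has 1 to 12 rows; each row shifts and turns the commanded pose from where the row before left it; what a row does not reach is not made up. A row lasts 1/12 s, in which the tool goes at most 41.7 mm and 7.16 degrees, less where a joint would pass 70% of its speed; a pose out of reach is approached as far as the arm can. A call with a number of a shift or a turn outside -1 to 1 is refused whole. A call with a gripper value outside its range is refused whole. The fingers move at their own pace and stop on an object; "squeeze" is the grip in N (left out, the last holds). Time passes only in rows, so rows that do not move let the fingers close. It gives the time, the measured TCP pose, the force and the opening at its end, in the units of the state.
- r.sense(): the state, without advancing time (a new reading comes with each control period).
- r.grab_frame(name): name is "side" or "top"; returns the picture (400x640x3 uint8, blue, green, red); there is no depth.
- r.calibration(name): a dict with "mtx" (3x3 intrinsics, pixels), "world_from_camera" (4x4, takes a point from camera to world coordinates). Camera axes: x right, y down, z forward; pixel columns grow to the right and rows downward; lengths in mm; the calibration is good to about 2 mm. A picture is of the moment at which its call begins. calibration takes no time and is no camera call.
- r.sign_off(): hands the job in, once; it reports no verdict.
The state is a dict: "clock": time; "qpos": joint angles; "qvel": joint speeds; "joint_efforts": joint torques, N m; "eef_pos": TCP position; "tcp_rot": TCP orientation; "contact_force": force on the tool from outside, world axes, zero at the start; "wrist_torque": the same for the moment, N m; "opening": opening from 0.0 (shut) to 1.0 (fully open).
Only numpy, scipy, OpenCV 4.12 (cv2) and the standard library are available. Lean on these libraries where they do the work, as an engineer would, in place of code of your own. Each camera call takes 0.05 s, during which the arm holds its last target. There are 200 camera calls.

TASK

Lock the eyelet die onto its spindle: take the brass clip with the red tab and push it sideways, mouth first, into the groove under the spindle's head until it snaps fully home around the shaft, lying flat with its tab up, then let go. Leave the steel clip with the blue tab where it lies; it belongs to another spindle.

Things in the scene. Friction and masses are not known exactly. Their poses are not given: they have to be found in the camera images.
- clip_tab (a point): Centre, half-way up, of the red tab of the loose brass spring clip (about 75 g, lying flat on the bench). Tab: 20 mm along the clip, 16 mm across; top 42 mm, this point 21 mm, above the clip's underside. Grip it from above across its 16 mm sides. Axes: x from tab toward the open mouth, y across, z up. A cross bridge 46 mm wide and 8 mm thick begins 14 mm ahead of this point.
- clip_bore (a point): Centre of the brass clip's bore, where the shaft sits when home: 40 mm ahead (+x) of the tab's centre, 4 mm above the underside; same axes. Two sprung jaws, 8 mm thick, run past it to flared tips 30 mm farther on, 56 mm wide over all, 47 mm between; throat 19 mm wide, 11 mm ahead of the bore. Pushed on, the jaws yield at roughly 5 to 12 N and snap shut.
- groove (a point): Centre of the spindle's groove, on its upright axis, 65 mm above the bench; z up. Fixed spindle: dark iron foot 110 mm square, 18 mm thick; column; brass disc (the die) 72 mm across, flat top at 56 mm; groove: steel shaft 24 mm across from 56 to 74 mm; steel head 38 mm across from 74 to 86 mm, nothing above. The clip may enter from any side and rests on the disc once home.
- other_tab (a point): Centre of the blue tab of the steel clip, a bystander lying on the bench: same tab size and axes as the red one, 74 mm long and 30 mm wide over all, too narrow for this spindle. To be left alone.

How it is judged (in metres and radians):
At the end, for the whole second after the job is handed in: The brass clip sits in the spindle's groove: its bore centre within 7 mm of the spindle axis and 10 mm of the groove's mid height, tab up and level within about 11 degrees, let go; the steel clip with the blue tab is within 30 mm of where it began (horizontal distance between clip_bore and groove below 0.007 m and z of clip_bore in the frame of groove between -0.01 and 0.01 m and angle between clip_bore's own z axis and vertical below 0.2 rad and distance of other_tab from where it was at the start of the episode below 0.03 m); the robot touches nothing.
It fails at once if the steel clip with the blue tab is moved by more than 30 mm (distance of other_tab from where it was at the start of the episode above 0.03 m).
It also fails if it takes over 34 s, if anything falls off the work surface, if the arm or the gripper's body presses on something with over 40 N, if the wrist force passes 120 N, or if a joint passes its speed limit or range.

## Working session

There is one attempt and no reset: what is moved stays moved. The work goes in short steps, Python scripts to look and compute and a tool call to move; the robot and the scene stay as the last step left them, time stands still between calls to the robot, and variables do not carry over. Pictures are saved under pics/ and viewed, about 8 in all and at most 12, crops included, and the job is handed in when it is done.

Besides the shell and the picture viewer there is one more tool, called after "Emit:" in YAML: its name, and indented under it one key for each argument. jog_arm: Moves the arm, as the interface text tells. Shifts and turns lie within -1 to 1; 1 stands for 10 cm of shift or pi/2 rad of turn. Its arguments: {"type":"object","properties":{"deltas":{"type":"array"},"squeeze":{"type":"number"}},"required":["deltas"]}

```bash
mkdir -p pics; python3 - <<'E'
from rig import r
import cv2,numpy as np
for n in("top","side"):
    im=r.grab_frame(n); cv2.imwrite(f"pics/{n}0.png",im)
    c=r.calibration(n); print(n,c["mtx"].round(1).tolist(),c["world_from_camera"].round(3).tolist())
s=r.sense(); print({k:np.round(v,3).tolist() for k,v in s.items()})
E
```

```text
top [[398.4, 0.0, 322.5], [0.0, 398.4, 198.7], [0.0, 0.0, 1.0]] [[-0.152, -0.968, 0.198, 409.794], [-0.988, 0.15, -0.026, 57.64], [-0.004, -0.2, -0.98, 837.888], [0.0, 0.0, 0.0, 1.0]]
side [[378.9, 0.0, 320.5], [0.0, 378.9, 197.9], [0.0, 0.0, 1.0]] [[-0.99, -0.085, 0.112, 474.737], [-0.141, 0.617, -0.775, 563.221], [-0.003, -0.783, -0.622, 506.346], [0.0, 0.0, 0.0, 1.0]]
{'clock': 0.1, 'qpos': [1.241, 0.354, 1.634, -0.0, 1.155, -0.002], 'qvel': [0.0, 0.0, -0.002, -0.001, 0.001, -0.001], 'joint_efforts': [-0.001, -60.635, -34.282, -0.0, 0.004, -0.0], 'eef_pos': [201.11, 591.324, 255.641], 'tcp_rot': [3.142, 0.001, 1.243], 'contact_force': [-0.16, -0.098, -0.193], 'wrist_torque': [-0.027, -0.004, 0.0], 'opening': 0.995}
```

View pics/top0.png

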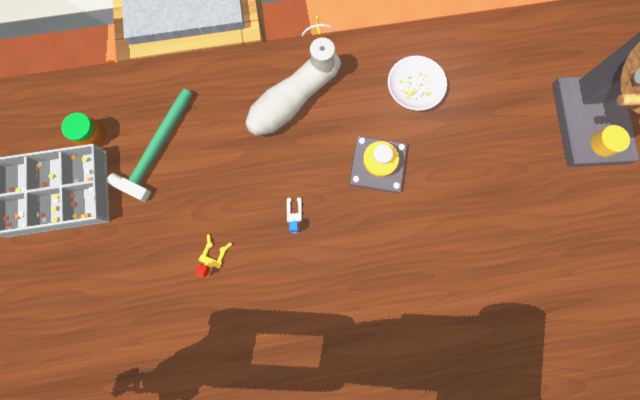

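View pics/side0.png

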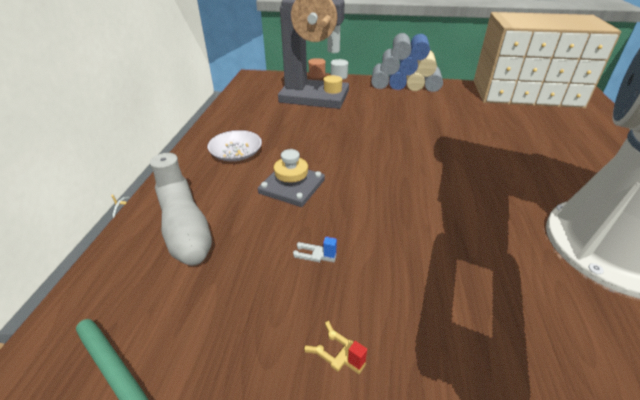

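Top view: red tab about (203,270), with the clip mouth pointing up and slightly right; blue tab at (294,225); spindle head at (383,153). Side view: red tab (357,355), spindle head (290,157). Next, the measurement.

```bash
cat >h.py <<'E'
import cv2,numpy as np
from rig import r
def ray(n,p):
    c=r.calibration(n);T=c["world_from_camera"]
    d=T[:3,:3]@np.linalg.inv(c["mtx"])@[p[0],p[1],1.]
    return T[:3,3],d/np.linalg.norm(d)
def plane(n,p,z):
    o,d=ray(n,p);return o+d*(z-o[2])/d[2]
def tri(p1,p2):
    o1,a=ray("top",p1);o2,b=ray("side",p2)
    s=np.linalg.lstsq(np.c_[a,-b],o2-o1,rcond=None)[0]
    u,v=o1+s[0]*a,o2+s[1]*b;return (u+v)/2,np.linalg.norm(u-v)
H={"red":[((0,150,90),(6,255,255)),((174,150,90),(180,255,255))],"blue":[((100,150,80),(125,255,255))],"brass":[((18,120,90),(32,255,255))],
"grey":[((0,0,120),(180,70,255))]}
def mask(im,c,box):
    h=cv2.cvtColor(im,cv2.COLOR_BGR2HSV);m=sum(cv2.inRange(h,*map(np.array,q)) for q in H[c])
    o=np.zeros_like(m);x0,y0,x1,y1=box;o[y0:y1,x0:x1]=m[y0:y1,x0:x1];return o
def blob(m):
    n,l,s,c=cv2.connectedComponentsWithStats(m);i=1+s[1:,4].argmax();return c[i],s[i],(l==i)
E
python3 - <<'E'
from h import *
t=cv2.imread("pics/top0.png");s=cv2.imread("pics/side0.png")
B={"clip":((180,225,245,290),(295,315,385,385)),"blue":((275,190,310,240),(285,230,345,270)),"sp":((355,138,405,185),(268,145,315,190))}
for c,b in(("red","clip"),("blue","blue"),("brass","sp"),("grey","sp")):
    p=[blob(mask(i,c,k)) for i,k in zip((t,s),B[b])]
    print(c,[(q[0].round(1),q[1]) for q in p],tri(p[0][0],p[1][0]))
    if c=="grey":
        print("head z80",plane("top",p[0][0],82),plane("side",p[1][0],80))
    if c=="brass": # bounding-ellipse of hull
        for n,q in zip(("top","side"),p):
            e=cv2.fitEllipse(cv2.convexHull(np.argwhere(q[2])[:,::-1].astype(np.int32)));print(e,plane(n,e[0],50))
for n,i,k in(("top",t,B["clip"][0]),("side",s,B["clip"][1])):
    m=mask(i,"brass",k); q=np.argwhere(m>0)[:,::-1]
    w=np.array([plane(n,x,6) for x in q])[:,:2]; np.save(n+"w.npy",w)
    print(n,len(q),w.mean(0))
for k,im,b in(("t",t,(160,215,260,295)),("s",s,(280,310,400,390))):
    x0,y0,x1,y1=b;cv2.imwrite(f"pics/c{k}.png",cv2.resize(im[y0:y1,x0:x1],None,fx=4,fy=4,interpolation=2))
x=[cv2.imread(f"pics/c{k}.png") for k in "ts"]
g=[cv2.resize(t[130:200,340:420],(400,350)),cv2.resize(s[140:210,250:330],(400,350))]
top=np.hstack([cv2.resize(x[0],(400,320))[:250] if 0 else cv2.resize(x[0],(300,240)),cv2.resize(x[1],(360,240))])
bot=np.hstack(g)
W=max(top.shape[1],bot.shape[1]);pad=lambda a:np.pad(a,((0,0),(0,W-a.shape[1]),(0,0)))
cv2.imwrite("pics/crop1.png",np.vstack([pad(top),pad(bot)]))
E
```

```text
red [(array([202. , 270.3]), array([195, 264,  15,  13, 130], dtype=int32)), (array([357.3, 354.2]), array([349, 341,  19,  28, 374], dtype=int32))] (array([465.2055728 , 295.73134636,  32.47992258]), np.float64(0.10364329392951269))
blue [(array([293.5, 226.4]), array([290, 222,   8,  10,  77], dtype=int32)), (array([329.5, 246.9]), array([324, 238,  12,  19, 201], dtype=int32))] (array([525.42403792, 103.59214154,  29.68714825]), np.float64(0.8540433788382026))
brass [(array([379.6, 161.1]), array([363, 142,  36,  35, 646], dtype=int32)), (array([290.8, 174.3]), array([273, 158,  35,  24, 214], dtype=int32))] (array([633.73596922, -94.0131641 ,  35.99980175]), np.float64(1.6886712791228873))
((380.614501953125, 158.64920043945312), (34.81755828857422, 35.438697814941406), 71.49608612060547) [633.78114527 -94.37018662  50.        ]
((290.47113037109375, 168.29757690429688), (26.1232967376709, 34.50251007080078), 87.81513214111328) [635.13556973 -96.79810054  50.        ]
grey [(array([374.3, 165. ]), array([ 355,  138,   50,   47, 1046], dtype=int32)), (array([292.8, 182.9]), array([268, 170,  47,  20, 370], dtype=int32))] (array([629.54807583, -83.99542107,  21.36641648]), np.float64(1.3043669734518621))
head z80 [613.85434501 -73.4803189   82.        ] [610.23117333  -5.57610271  80.        ]
top 383 [496.30065903 278.58873353]
side 431 [496.41133964 279.62401001]
```

View pics/crop1.png

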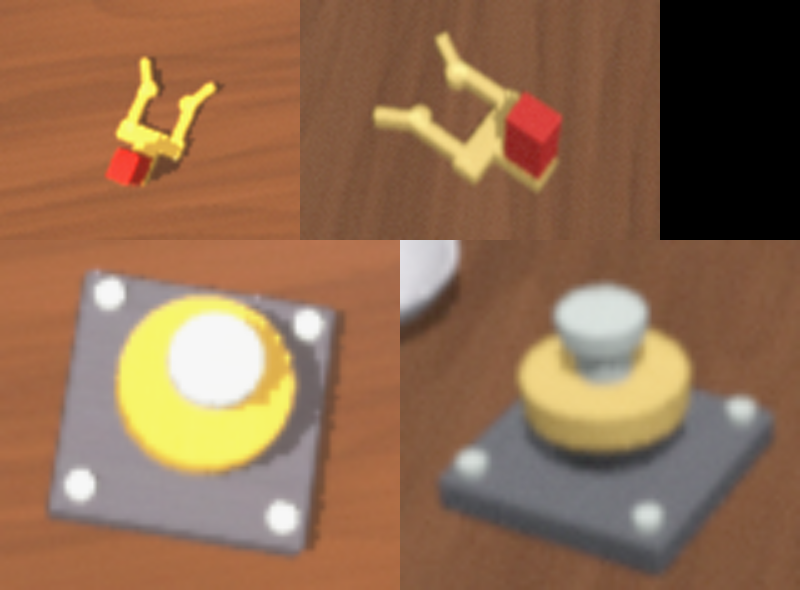

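```bash
python3 - <<'E'
from h import *
print("head",plane("top",(383.2,154),86),plane("side",(290.2,153.6),86),tri((383.2,154),(290.2,153.6)))
print("disc",plane("top",(381.2,158.6),54))
print("tab",plane("top",(202.3,269.8),42),plane("side",(357.7,348.3),42))
a=plane("top",(208.3,235.7),8),plane("top",(230.7,244.3),8)
b=plane("side",(327,322.7),8),plane("side",(306,349),8)
for q in(a,b):
    print("tips",q,(q[0]+q[1])/2,np.linalg.norm(q[0]-q[1]))
    d=q[1]-q[0];print("yaw",np.degrees(np.arctan2(d[1],d[0]))+90)
from h import *
for n in("top","side"):
    w=np.load(n+"w.npy").astype(np.float32);c=w.mean(0);e,v=np.linalg.eigh(np.cov((w-c).T));print(np.sqrt(e),np.degrees(np.arctan2(v[1],v[0])))
E
```

```text
head [632.15197002 -94.18210739  86.        ] [634.10270268 -98.36915239  86.        ] (array([632.16178338, -93.60707014,  88.83407063]), np.float64(1.6291413542209807))
disc [632.56299572 -94.80202366  54.        ]
tab [465.57727525 292.28933542  42.        ] [465.39992377 292.83817808  42.        ]
tips (array([536.02845605, 283.39875385,   8.        ]), array([511.03559414, 239.01577667,   8.        ])) [523.53202509 261.20726526   8.        ] 50.936154248450784
yaw -29.38465291644475
tips (array([512.76582005, 238.38733133,   8.        ]), array([536.68078671, 284.18508914,   8.        ])) [524.72330338 261.28621024   8.        ] 51.665851884798805
yaw 152.42704834431692
[16.21129907 17.3043493 ] [-112.84698801  157.15301199]
[16.44592883 21.76484754] [-120.74676821  149.25323179]
```

Emit:
jog_arm:
  deltas:
    - {"gripper": -1,"translation": [0.24,-0.272,-0.132],"dr": [0,0,-0.0098]}
    - {"gripper": -1,"translation": [0.24,-0.272,-0.132],"dr": [0,0,-0.0098]}
    - {"gripper": -1,"translation": [0.24,-0.272,-0.132],"dr": [0,0,-0.0098]}
    - {"gripper": -1,"translation": [0.24,-0.272,-0.132],"dr": [0,0,-0.0098]}
    - {"gripper": -1,"translation": [0.24,-0.272,-0.132],"dr": [0,0,-0.0098]}
    - {"gripper": -1,"translation": [0.24,-0.272,-0.132],"dr": [0,0,-0.0098]}
    - {"gripper": -1,"translation": [0.24,-0.272,-0.132],"dr": [0,0,-0.0098]}
    - {"gripper": -1,"translation": [0.24,-0.272,-0.132],"dr": [0,0,-0.0098]}
    - {"gripper": -1,"translation": [0.24,-0.272,-0.132],"dr": [0,0,-0.0098]}
    - {"gripper": -1,"translation": [0.24,-0.272,-0.132],"dr": [0,0,-0.0098]}
    - {"gripper": -1,"translation": [0.24,-0.272,-0.132],"dr": [0,0,-0.0098]}
    - {"gripper": -1,"translation": [0,0,0],"dr": [0,0,0]}
  squeeze: 80

```text
clock: 1.1
eef_pos: [467.3, 287.8, 108.7]
tcp_rot: [-3.141, 0.003, 1.07]
contact_force: [-0.6, -0.5, -0.1]
opening: 0.995
```

Emit:
jog_arm:
  deltas:
    - {"gripper": -1,"translation": [0,0,-0.25],"dr": [0,0,0]}
    - {"gripper": -1,"translation": [0,0,0],"dr": [0,0,0]}
    - {"gripper": -1,"translation": [0,0,0],"dr": [0,0,0]}

```text
clock: 1.35
eef_pos: [464.2, 291.9, 85.2]
tcp_rot: [-3.14, 0.003, 1.074]
contact_force: [0.3, 0.2, 0.7]
opening: 1.001
```

```bash
python3 - <<'E'
from h import *
s=r.sense();print(s["eef_pos"],s["tcp_rot"])
t=r.grab_frame("top")[200:310,140:280];u=r.grab_frame("side")[290:400,270:410]
cv2.imwrite("pics/g1.png",cv2.resize(np.hstack([t,u]),(800,314)))
E
```

```text
[464.15604831 291.93614558  85.20069201] [-3.13993401e+00  2.80759784e-03  1.07351134e+00]
```

View pics/g1.png

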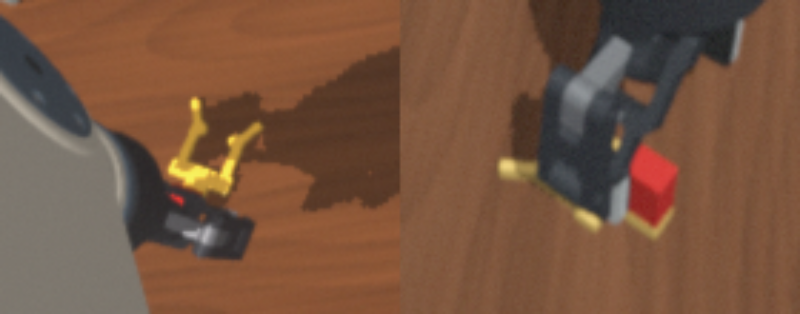

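The picture shows the open fingers over the red tab, one on each side, with nothing in the way below. I'll go down and close.

Emit:
jog_arm:
  deltas:
    - {"gripper": -1,"translation": [0.012,0.006,-0.21],"dr": [0,0,0]}
    - {"gripper": -1,"translation": [0,0,-0.2],"dr": [0,0,0]}
    - {"gripper": -1,"translation": [0,0,-0.1],"dr": [0,0,0]}
    - {"gripper": -1,"translation": [0,0,0],"dr": [0,0,0]}
    - {"gripper": 1,"translation": [0,0,0],"dr": [0,0,0]}
    - {"gripper": 1,"translation": [0,0,0],"dr": [0,0,0]}
    - {"gripper": 1,"translation": [0,0,0],"dr": [0,0,0]}
    - {"gripper": 1,"translation": [0,0,0],"dr": [0,0,0]}
    - {"gripper": 1,"translation": [0,0,0],"dr": [0,0,0]}
    - {"gripper": 1,"translation": [0,0,0],"dr": [0,0,0]}
    - {"gripper": 1,"translation": [0,0,0],"dr": [0,0,0]}
    - {"gripper": 1,"translation": [0,0,0],"dr": [0,0,0]}
  squeeze: 80

```text
clock: 2.45
eef_pos: [466.8, 293.3, 35.8]
tcp_rot: [3.141, -0.001, 1.074]
contact_force: [-2.0, -0.7, 4.8]
opening: 0.173
```

Emit:
jog_arm:
  deltas:
    - {"gripper": 1,"translation": [0,0,0.15],"dr": [0,0,0]}
    - {"gripper": 1,"translation": [0,0,0.35],"dr": [0,0,0]}
    - {"gripper": 1,"translation": [0,0,0.35],"dr": [0,0,0]}
    - {"gripper": 1,"translation": [0.04,-0.35,0],"dr": [0,0,0]}
    - {"gripper": 1,"translation": [0.04,-0.35,0],"dr": [0,0,0]}
    - {"gripper": 1,"translation": [0.04,-0.35,0],"dr": [0,0,0]}
    - {"gripper": 1,"translation": [0.04,-0.35,0],"dr": [0,0,0]}
    - {"gripper": 1,"translation": [0.04,-0.35,0],"dr": [0,0,0]}
    - {"gripper": 1,"translation": [0.04,-0.35,0],"dr": [0,0,0]}
    - {"gripper": 1,"translation": [0.04,-0.35,0],"dr": [0,0,0]}
    - {"gripper": 1,"translation": [0.04,-0.35,0],"dr": [0,0,0]}
    - {"gripper": 1,"translation": [0.03,-0.35,0],"dr": [0,0,0]}

```text
clock: 3.45
eef_pos: [501.4, -23.6, 120.3]
tcp_rot: [3.141, -0.0, 1.074]
contact_force: [0.3, 0.7, -1.1]
opening: 0.176
```

Emit:
jog_arm:
  deltas:
    - {"gripper": 1,"translation": [0,0,-0.1],"dr": [0,0,0]}
    - {"gripper": 1,"translation": [0,0,-0.1],"dr": [0,0,0]}
    - {"gripper": 1,"translation": [0,0,0],"dr": [0,0,0]}
    - {"gripper": 1,"translation": [0,0,0],"dr": [0,0,0]}
    - {"gripper": 1,"translation": [0,0,0],"dr": [0,0,0]}

```text
clock: 3.87
eef_pos: [501.2, -20.8, 100.0]
tcp_rot: [-3.141, 0.0, 1.075]
contact_force: [-0.6, -0.1, -0.4]
opening: 0.17
```

```bash
python3 - <<'E'
from h import *
s=r.sense();print(s["eef_pos"],s["tcp_rot"],s["opening"],s["contact_force"])
t=r.grab_frame("top");u=r.grab_frame("side");cv2.imwrite("pics/t2.png",t);cv2.imwrite("pics/s2.png",u)
cv2.imwrite("pics/g2.png",cv2.resize(np.hstack([t[110:250,260:420],u[130:270,230:390]]),(800,350)))
E
```

```text
[501.19952899 -20.81309904  99.96901527] [-3.14090304e+00  2.13756774e-04  1.07515965e+00] 0.1704464753923834 [-0.5823293  -0.08051518 -0.39618477]
```

View pics/g2.png

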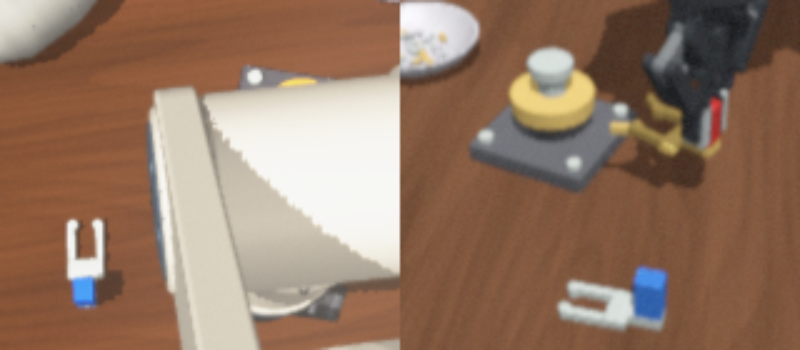

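The side view shows the clip held level at the pads, near jaw tip at about (315,181) in the full image and the far jaw at about (491,171); the arm hides the spindle in the top view. I'll check tip positions.

```bash
python3 - <<'E'
from h import *
u=cv2.imread("pics/s2.png")
m=mask(u,"brass",(311,160,365,200));q=np.argwhere(m>0)[:,::-1]
w=np.array([plane("side",x,69) for x in q])[:,:2]
a=np.radians(-28.4);R=np.array([[np.cos(a),np.sin(a)],[-np.sin(a),np.cos(a)]])
l=(w-[501.2,-20.8])@R.T
print(len(l),l.min(0),l.max(0))
for lo in(0,20,30,40,50,60,64): k=l[(l[:,0]>=lo)&(l[:,0]<lo+8)];print(lo,len(k),k[:,1].min().round(1) if len(k) else 0,k[:,1].max().round(1) if len(k) else 0)
g=np.array([632.8,-95])-[501.2,-20.8];print("groove in clip axes",R@g)
cv2.imwrite("pics/g3.png",cv2.resize(np.hstack([u[150:200,305:375],cv2.cvtColor(m,8)[150:200,305:375]]),(784,280),interpolation=0))
E
```

```text
292 [-12.93956689 -34.05786568] [73.84142572 27.92739489]
0 4 9.2 11.9
20 40 -6.7 25.4
30 35 -24.8 22.1
40 43 -28.3 21.4
50 45 -28.2 20.7
60 21 -30.5 23.8
64 14 -32.3 22.3
groove in clip axes [151.0530685   -2.67777819]
```

View pics/g3.png

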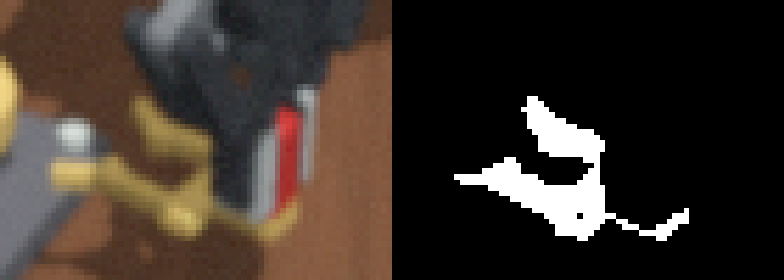

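Emit:
jog_arm:
  deltas:
    - {"gripper": 1,"translation": [-0.01,-0.018,-0.032],"dr": [0,0,0]}
    - {"gripper": 1,"translation": [0.176,-0.095,0],"dr": [0,0,0]}
    - {"gripper": 1,"translation": [0.176,-0.095,0],"dr": [0,0,0]}
    - {"gripper": 1,"translation": [0.176,-0.095,0],"dr": [0,0,0]}
    - {"gripper": 1,"translation": [0,0,0],"dr": [0,0,0]}
    - {"gripper": 1,"translation": [0,0,0],"dr": [0,0,0]}
    - {"gripper": 1,"translation": [0,0,0],"dr": [0,0,0]}

```text
clock: 4.55
eef_pos: [552.3, -51.8, 96.6]
tcp_rot: [-3.14, 0.0, 1.074]
contact_force: [-0.2, -0.1, -0.8]
opening: 0.174
```

```bash
python3 - <<'E'
from h import *
s=r.sense();print(s["eef_pos"],s["tcp_rot"],s["opening"],s["contact_force"])
u=r.grab_frame("side");cv2.imwrite("pics/s3.png",u)
cv2.imwrite("pics/g4.png",cv2.resize(u[130:220,250:370],(800,600),interpolation=2))
E
```

```text
[552.31803538 -51.78372146  96.55407651] [-3.14037720e+00  4.01515105e-04  1.07385604e+00] 0.17378058830871726 [-0.21981981 -0.06788514 -0.83628147]
```

View pics/g4.png

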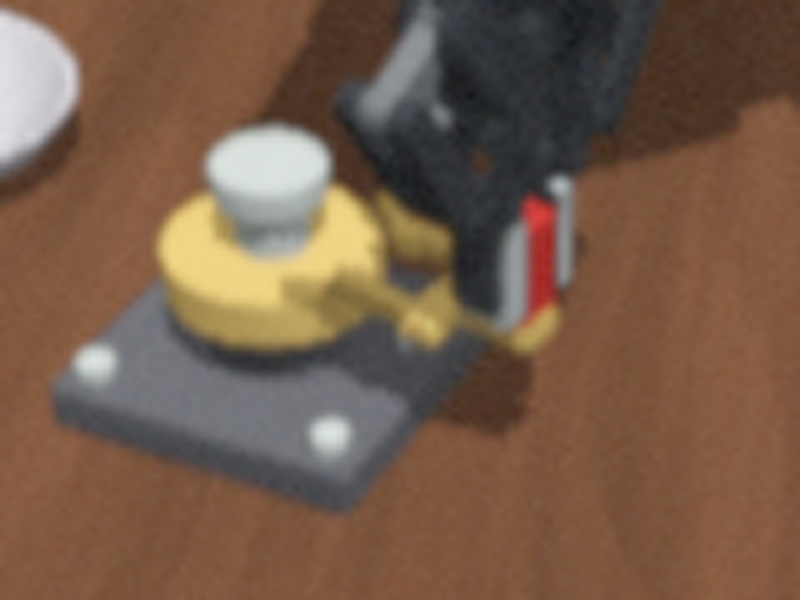

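Near jaw tip is at crop (285,290), just over the disc and level, with the shaft between the jaws' lines. I'll start to push.

Emit:
jog_arm:
  deltas:
    - {"gripper": 1,"translation": [0.088,-0.048,0],"dr": [0,0,0]}
    - {"gripper": 1,"translation": [0.088,-0.048,0],"dr": [0,0,0]}
    - {"gripper": 1,"translation": [0.044,-0.024,0],"dr": [0,0,0]}
    - {"gripper": 1,"translation": [0,0,0],"dr": [0,0,0]}
    - {"gripper": 1,"translation": [0,0,0],"dr": [0,0,0]}
  squeeze: 100

```text
clock: 5.02
eef_pos: [575.5, -64.4, 96.8]
tcp_rot: [-3.142, 0.0, 1.073]
contact_force: [0.2, 0.7, -1.5]
opening: 0.168
```

Emit:
jog_arm:
  deltas:
    - {"gripper": 1,"translation": [0.044,-0.024,0],"dr": [0,0,0]}
    - {"gripper": 1,"translation": [0.044,-0.024,0],"dr": [0,0,0]}
    - {"gripper": 1,"translation": [0,0,0],"dr": [0,0,0]}
    - {"gripper": 1,"translation": [0,0,0],"dr": [0,0,0]}

```text
clock: 5.35
eef_pos: [584.3, -69.0, 96.8]
tcp_rot: [3.141, -0.0, 1.074]
contact_force: [0.7, 1.7, -0.7]
opening: 0.17
```

Emit:
jog_arm:
  deltas:
    - {"gripper": 1,"translation": [0.044,-0.024,0],"dr": [0,0,0]}
    - {"gripper": 1,"translation": [0.044,-0.024,0],"dr": [0,0,0]}
    - {"gripper": 1,"translation": [0,0,0],"dr": [0,0,0]}
    - {"gripper": 1,"translation": [0,0,0],"dr": [0,0,0]}

```text
clock: 5.68
eef_pos: [593.0, -73.8, 96.7]
tcp_rot: [3.141, -0.0, 1.074]
contact_force: [1.9, 1.2, -3.8]
opening: 0.17
```

Emit:
jog_arm:
  deltas:
    - {"gripper": 1,"translation": [0.035,-0.019,0],"dr": [0,0,0]}
    - {"gripper": 1,"translation": [0,0,0],"dr": [0,0,0]}
    - {"gripper": 1,"translation": [0,0,0],"dr": [0,0,0]}

```text
clock: 5.93
eef_pos: [597.1, -76.0, 97.2]
tcp_rot: [3.14, -0.0, 1.074]
contact_force: [2.5, 0.2, -1.1]
opening: 0.17
```

Emit:
jog_arm:
  deltas:
    - {"gripper": 1,"translation": [0.026,-0.014,0],"dr": [0,0,0]}
    - {"gripper": 1,"translation": [0,0,0],"dr": [0,0,0]}
    - {"gripper": 1,"translation": [0,0,0],"dr": [0,0,0]}

```text
clock: 6.18
eef_pos: [599.0, -77.3, 96.9]
tcp_rot: [3.142, 0.0, 1.074]
contact_force: [0.1, -0.8, -1.1]
opening: 0.17
```

```bash
python3 - <<'E'
from h import *
s=r.sense();print(s["eef_pos"],s["tcp_rot"],s["opening"],s["contact_force"],s["wrist_torque"])
u=r.grab_frame("side")
cv2.imwrite("pics/g5.png",cv2.resize(u[130:220,250:370],(800,600),interpolation=2))
E
```

```text
[598.97059405 -77.2892062   96.92805893] [3.14154211e+00 1.81324643e-04 1.07352984e+00] 0.16972478153670265 [ 0.13841892 -0.77553674 -1.09124016] [ 0.0140549   0.00788678 -0.06728575]
```

View pics/g5.png

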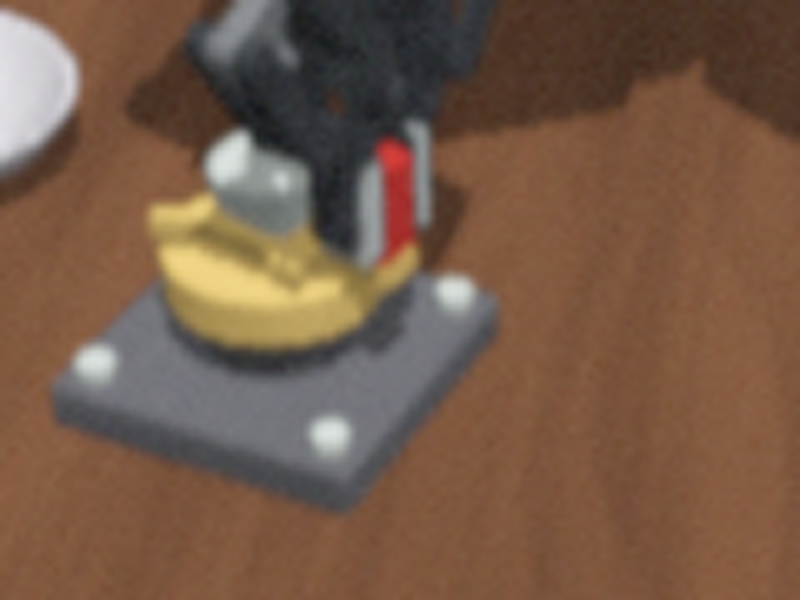

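The clip is in the groove under the head, its near jaw tip out past the shaft at crop (155,220). I'll push a little more to feel the stop.

Emit:
jog_arm:
  deltas:
    - {"gripper": 1,"translation": [0.026,-0.014,0],"dr": [0,0,0]}
    - {"gripper": 1,"translation": [0,0,0],"dr": [0,0,0]}
    - {"gripper": 1,"translation": [0,0,0],"dr": [0,0,0]}

```text
clock: 6.48
eef_pos: [601.5, -78.5, 96.8]
tcp_rot: [-3.141, 0.0, 1.074]
contact_force: [0.6, -0.0, -1.2]
opening: 0.171
```

Emit:
jog_arm:
  deltas:
    - {"gripper": 1,"translation": [0.018,-0.01,0],"dr": [0,0,0]}
    - {"gripper": 1,"translation": [0,0,0],"dr": [0,0,0]}
    - {"gripper": 1,"translation": [0,0,0],"dr": [0,0,0]}

```text
clock: 6.73
eef_pos: [601.8, -78.8, 96.6]
tcp_rot: [-3.138, 0.001, 1.073]
contact_force: [-5.4, 4.3, 2.5]
opening: 0.172
```

Firm stop at about 7 N, roughly 4 mm past the nominal seat (bridge meeting the shaft). Backing off to centre, then lowering toward the disc.

Emit:
jog_arm:
  deltas:
    - {"gripper": 1,"translation": [-0.048,0.026,0],"dr": [0,0,0]}
    - {"gripper": 1,"translation": [0,0,0],"dr": [0,0,0]}
    - {"gripper": 1,"translation": [0,0,-0.02],"dr": [0,0,0]}
    - {"gripper": 1,"translation": [0,0,-0.02],"dr": [0,0,0]}
    - {"gripper": 1,"translation": [0,0,0],"dr": [0,0,0]}
    - {"gripper": 1,"translation": [0,0,0],"dr": [0,0,0]}
    - {"gripper": 1,"translation": [0,0,0],"dr": [0,0,0]}

```text
clock: 7.32
eef_pos: [598.7, -76.9, 92.8]
tcp_rot: [3.142, -0.0, 1.074]
contact_force: [0.3, -1.0, -1.7]
opening: 0.166
```

Emit:
jog_arm:
  deltas:
    - {"gripper": -0.2,"translation": [0,0,0],"dr": [0,0,0]}
    - {"gripper": -0.2,"translation": [0,0,0],"dr": [0,0,0]}
    - {"gripper": -0.2,"translation": [0,0,0],"dr": [0,0,0]}
    - {"gripper": -0.2,"translation": [0,0,0],"dr": [0,0,0]}
    - {"gripper": -0.2,"translation": [0,0,0],"dr": [0,0,0]}
    - {"gripper": -0.2,"translation": [0,0,0.1],"dr": [0,0,0]}
    - {"gripper": -0.2,"translation": [0,0,0.3],"dr": [0,0,0]}
    - {"gripper": -0.2,"translation": [0,0,0.35],"dr": [0,0,0]}
    - {"gripper": -0.2,"translation": [0,0,0.35],"dr": [0,0,0]}
    - {"gripper": -0.2,"translation": [-0.3,0.2,0],"dr": [0,0,0]}
    - {"gripper": -0.2,"translation": [-0.3,0.2,0],"dr": [0,0,0]}
    - {"gripper": -0.2,"translation": [-0.3,0.2,0],"dr": [0,0,0]}

```text
clock: 8.32
eef_pos: [507.9, -16.5, 204.2]
tcp_rot: [3.14, -0.001, 1.073]
contact_force: [1.1, 0.3, 0.3]
opening: 0.598
```

Emit:
jog_arm:
  deltas:
    - {"gripper": -0.2,"translation": [-0.1,0.35,0],"dr": [0,0,0]}
    - {"gripper": -0.2,"translation": [-0.1,0.35,0],"dr": [0,0,0]}
    - {"gripper": -0.2,"translation": [-0.1,0.35,0],"dr": [0,0,0]}
    - {"gripper": -0.2,"translation": [-0.1,0.35,0],"dr": [0,0,0]}
    - {"gripper": -0.2,"translation": [-0.1,0.35,0],"dr": [0,0,0]}
    - {"gripper": -0.2,"translation": [-0.1,0.35,0],"dr": [0,0,0]}
    - {"gripper": -0.2,"translation": [-0.1,0.35,0],"dr": [0,0,0]}
    - {"gripper": -0.2,"translation": [-0.1,0.35,0],"dr": [0,0,0]}
    - {"gripper": -0.2,"translation": [0,0,0],"dr": [0,0,0]}

```text
clock: 9.07
eef_pos: [427.4, 268.2, 204.0]
tcp_rot: [-3.141, -0.003, 1.077]
contact_force: [-0.2, 0.0, 0.2]
opening: 0.6
```

```bash
python3 - <<'E'
from h import *
s=r.sense();print(s["clock"],s["eef_pos"],s["contact_force"],s["opening"])
t=r.grab_frame("top");u=r.grab_frame("side");cv2.imwrite("pics/t6.png",t);cv2.imwrite("pics/s6.png",u)
cv2.imwrite("pics/g6.png",cv2.resize(np.hstack([t[120:200,340:420],u[130:210,250:330]]),(800,400),interpolation=2))
a=mask(t,"red",(345,110,420,200)),mask(u,"red",(250,130,340,210))
p=[blob(x)[0] for x in a if x.any()];print(p)
if a[1].any():
    q=np.argwhere(a[1]>0)[:,::-1];print(q.min(0),q.max(0))
if len(p)==2:print(tri(*p),plane("top",p[0],98))
E
```

```text
9.0667 [427.36404879 268.20287312 203.99114964] [-0.16735663  0.03824648  0.22368874] 0.6000373176783972
[array([376.61320755, 173.03773585]), array([305.99481865, 160.84455959])]
[300 152] [312 170]
(array([596.12421136, -74.29757672,  86.72172858]), np.float64(0.6339915236563328)) [593.00507397 -72.31329668  98.        ]
```

View pics/g6.png

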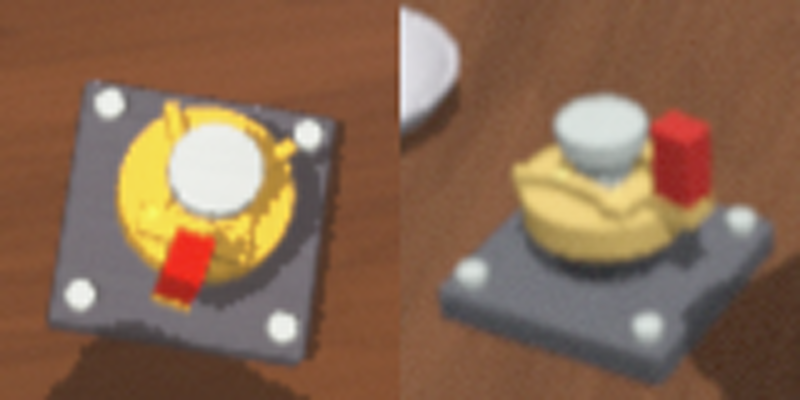

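The clip sits flat around the shaft under the head, with the red tab upright beside it and both jaw tips past the shaft. From the bench-corrected tab position, the bore is about 2 mm off the axis. Last, I'll check the blue clip and sign off.

```bash
python3 - <<'E'
from h import *
for f in("s0","s6"):
    f={"s0":"side0"}.get(f,f);print(f,blob(mask(cv2.imread(f"pics/{f}.png"),"blue",(285,230,345,270)))[0])
print(r.sense()["contact_force"]);r.sign_off()
E
```

```text
side0 [329.50248756 246.91542289]
s6 [329.5410628  246.74396135]
[0.23160921 0.12431548 0.15946983]
the job is handed in; nothing more can be done
```

The brass clip is on the spindle, and I handed the job in at about 9 s of the 34 s allowed. The sign-off reports no verdict.

I gripped the clip by its red tab, carried it clear of the blue-tab clip and pushed it into the groove until it stopped. The stop came at about 7 N. I then backed off about 3.5 mm to centre it, lowered it onto the disc, let go and moved the arm away.

**Last checks:**
- **Seat:** both camera views show the clip flat around the shaft under the head, tab up, with both jaw tips past the shaft. Its bore is about 2 mm off the spindle axis (limit 7 mm), and its underside is at about 54–57 mm against the disc top at 56 mm.
- **Blue-tab clip:** it shifted less than 0.2 px in the side view, so it has not moved.
- **Contact:** the force on the tool is near zero, so the gripper is clear.

**What disagreed:**
- **Camera offset:** the two cameras differed by about 4 mm on the spindle's position, so I used a value near the top view's.
- **Snap not felt:** no clear snap peak showed in the force readings at the end of each move. I judged the clip home from the stop position and the pictures.

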